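Dock a parts tray over the step of a bench bay

ROBOT

A 6-joint arm with a two-finger parallel gripper is mounted at the origin on the work surface. World frame = base frame: x ahead of the robot, y to its left, z up, the work surface at z = 0. Lengths are in m, angles in rad, forces in N, time in s.
With the tool pointing down it reaches from about 0.25 to 0.725 m from the base axis. Payload 4 kg.
Tool frame: the origin (TCP) lies midway between the tips of the shut fingers; the grasp point (between the pads) lies 19 mm behind it; z points along the fingers, y is the direction in which the jaws open and shut (so a half turn about z gives the same grasp; the last joint's range is limited). The gripper opens to 85 mm and grips with 20 to 120 N. Pads are 22 mm wide; open, the fingers measure 114 mm over their backs; the gripper's body (76 mm by 85 mm) begins 54 mm behind the grasp point. The pads swing forward as they close: fully open they stand 13 mm farther back than shut.
Start: joints at [1.283, 0.241, 0.005, 1.335, 0, 1.571], TCP at [0.142, 0.479, 0.194] pointing down, gripper open.
Joint ranges: [-2.72, 2.72], [-1.05, 1.87], [-1.09, 1.28], [-1.99, 2.15], [-1.42, 1.44], [-3.14, 3.14]. Speed limits (rad/s): [2.79, 2.79, 3.14, 3.14, 3.14, 3.14].

INTERFACE

Orientations are given as a rotation vector (axis times angle).
In Python, from cell import * gives the robot as it stands. The module is installed in compiled form; this text tells all that it offers.
- The arm moves only by the tool drive_tool, never from a script. Its argument "targets" is a list of rows, each a list of 4 numbers: the shift along the tool's x, y, z in mm, then the turn about the tool's z in degrees. A call has 1 to 5 rows; each row is the pose to reach, as a shift and turn from the pose commanded when the call began, along the tool's axes at that moment; what a row does not reach only later rows make up. A row lasts 1/10 s, in which the tool goes at most 50 mm and 8.59 degrees, less where a joint would pass 70% of its speed; a pose out of reach is approached as far as the arm can. A call with a gripper value outside its range is refused whole. "claw" is the opening, from -1 (shut) to 1 (fully open), set as the call begins (left out, the last holds). The fingers move at their own pace and stop on an object; the grip force is fixed at half the most. Time passes only in rows, so rows that repeat a pose let the fingers close. It gives the time, the measured TCP pose, the force and the opening at its end, in the units of the state.
- read_state(): the state, without advancing time (a new reading comes with each control period).
- grab_frame(name): name is "scene" or "top" or "wrist"; returns a dict with "frame" (384x512x3 uint8, red, green, blue), "camera_matrix" (3x3 intrinsics, pixels), "k1" (the pictures are not rectified: a ray, as slopes to the right and down, at radius r is drawn at 1 + k1 r^2 times it, then the intrinsics apply), "position" and "rotation" of the camera in the world; the wrist camera has in their place "T_tool_cam" (4x4, takes a point from camera to tool coordinates, whose origin is the TCP and whose axes are the flange's). Camera axes: x right, y up, looking along -z (the intrinsics and any distortion apply to the point x, -y, -z); pixel columns grow to the right and rows downward; lengths in m; the calibration is good to about 2 mm. A picture is of the moment at which its call begins: read the wrist's pose just before it. There is no depth.
- sign_off(): hands the job in, once; it reports no verdict.
The state is a dict: "clock": time; "joint_positions": joint angles; "qd": joint speeds; "tau": joint torques, N m; "ee_pos": TCP position; "tool_rot": TCP orientation; "contact_force": force on the tool from outside, world axes, zero at the start; "ft_torque": the same for the moment, N m; "grip_width": opening from 0.0 (shut) to 1.0 (fully open).
Only numpy, scipy, OpenCV 4.12 (cv2) and the standard library are available. Lean on these libraries where they do the work, as an engineer would, in place of code of your own. Each camera call takes 0.05 s, during which the arm holds its last target. There are 200 camera calls.

TASK

Dock the steel parts tray in the low grey bay by sliding it, not carrying it: first push it, flat on the bench and square, up against the step and hold it there a moment with a light pressure of about 5 N; then lift only its leading edge onto the step while its other end stays on the bench, and push it on under the crossbar until it lies flat on the raised plate. Press it home against the end stop, square and with about 5 N held for a moment, then let go of it; never push against the step or the end stop with more than 20 N, do not tip the tray steeply, and leave the other things on the bench alone.

Things in the scene. Friction and masses are not known exactly. Their poses are not given: they have to be found in the camera images.
- tray: Loose open steel parts tray with brass valve parts fixed inside, 150 (x) x 100 (y) x 32 mm high, 0.7 to 0.95 kg, centre of mass near its middle, on two slippery full-length nylon runners. Origin at the centre of its underside, z up, +x towards its leading end, which starts 20 to 60 mm short of the step. A grip bar stands across each end.
- lead_bar (a point): Centre of the leading grip bar: a rubber sleeve 12 mm thick, 74 mm long along the tray's y, that turns freely about its own axis, so the tray can tip while the bar is held. On the tray at x = +66, z = 58 mm above its underside, 20 mm clear above the rim; uprights at y = +-42 mm. Pushing on at the step by this bar with more than about 7 N tips up the trailing end.
- trail_bar (a point): Centre of the identical trailing grip bar, on the tray at x = -66, z = 58 mm.
- nose (a point): Middle of the tray's leading bottom edge (x = +75, z = 0 on the tray). Same axes as the tray.
- heel (a point): Middle of the tray's trailing bottom edge (x = -75, z = 0 on the tray).
- bay: Fixed grey steel docking bay. Origin on the bench surface under the middle of the step; +x is the way in (horizontal), y along the step, z up. A raised plate 190 mm wide, its top 14 mm above the bench, runs inwards from the step near x = 0. The tray should end in the middle of its width (within 20 mm).
- crossbar (a point): Centre of the crossbar over the way in, at x = 96, z = 101 mm in the bay's frame, 12 x 12 mm thick: underside 95, top 107 mm above the bench. Its posts' inner faces are at y = +-67 mm. The flat tray passes beneath (its bars then reach 78 mm), fingers holding a bar do not.
- sill: The step, at the front of the bay's plate. Origin and axes are those of the bay. It carries a bare steel nosing, 190 mm wide, 14 mm high, with a sharp upright face, clamped in slots: its face is somewhere between 8 mm before and 8 mm behind x = 0 of the bay, different each time and not measured, so find it by feel. Rigid; more than 20 N of ramming damages it.
- stop: The end stop's bracket. Origin and axes are those of the bay. It carries a steel stop bar, 140 mm wide, 30 mm high on the plate, clamped in slots: its face is somewhere from x = 159 to 181 mm in the bay's frame, different each time and not measured, so find it by feel. Rigid up to 80 N; more than 20 N damages it. With the tray (150 mm long) home all of it lies on the raised plate.
- spanner: Bystander: steel spanner 160 mm long lying on one side of the tray's lane. Origin under its centre.
- screwdriver: Bystander: screwdriver lying on the bench.
- oil_can: Bystander: grey can, 60 mm wide, 110 mm high, beside the bay.
- bearing: Bystander: steel bearing ring, 52 mm wide, 16 mm high, beside the tray's lane.
- mallet: Bystander: orange mallet lying on the bench.
- filter: Bystander: white filter cartridge, 64 mm wide, 70 mm high.
- grease_jar: Bystander: jar, 66 mm wide, 80 mm high.

How it is judged:
By the outcome, as a careful person would: the job done as asked, in the order asked, and still so for the second after the job is handed in, with the robot touching nothing.
It also fails if it takes over 72 s, if anything falls off the work surface, if the arm or the gripper's body presses on something with over 40 N, if the wrist force passes 120 N, or if a joint passes its speed limit or range.

## Working session

There is one attempt and no reset: what is moved stays moved. The work goes in short steps, Python scripts to look and compute and a tool call to move; the robot and the scene stay as the last step left them, time stands still between calls to the robot, and variables do not carry over. Pictures are saved under pics/ and viewed, about 8 in all and at most 12, crops included, and the job is handed in when it is done.

Besides the shell and the picture viewer there is one more tool, called after "Request:" by a JSON object that holds its "name" and its "arguments", one argument or row to a line. drive_tool: Moves the arm, as the interface text tells. Its arguments: {"type":"object","properties":{"targets":{"type":"array","items":{"type":"array","items":{"type":"number"}}},"claw":{"type":"number"}},"required":["targets"]}

```bash
mkdir -p pics; cat > h.py <<'E'
from cell import *
import numpy as np, cv2, pickle
from scipy.spatial.transform import Rotation as R
def snap(name,tag):
    s=read_state(); f=grab_frame(name)
    cv2.imwrite(f'pics/{tag}.png',cv2.cvtColor(f['frame'],cv2.COLOR_RGB2BGR))
    if name=='wrist':
        T=np.eye(4);T[:3,:3]=R.from_rotvec(s['tool_rot']).as_matrix();T[:3,3]=s['ee_pos']
        T=T@np.array(f['T_tool_cam']);f['position']=T[:3,3];f['rotation']=T[:3,:3]
    pickle.dump(f,open(f'pics/{tag}.pkl','wb'));return f
def load(tag): return pickle.load(open(f'pics/{tag}.pkl','rb'))
def ray(f,uv):
    K=np.array(f['camera_matrix']);k=float(f['k1'])
    p=cv2.undistortPoints(np.array(uv,float).reshape(-1,1,2),K,np.array([k,0,0,0.])).reshape(-1,2)
    d=np.c_[p[:,0],-p[:,1],-np.ones(len(p))]@np.array(f['rotation']).T
    return np.array(f['position']),d/np.linalg.norm(d,axis=1)[:,None]
def onz(f,uv,z):
    c,d=ray(f,uv); return c+d*((z-c[2])/d[:,2])[:,None]
def proj(f,P):
    q=(np.atleast_2d(P)-f['position'])@np.array(f['rotation']); x=q[:,0]/-q[:,2];y=-q[:,1]/-q[:,2]
    k=1+f['k1']*(x*x+y*y);K=np.array(f['camera_matrix'])
    return np.c_[K[0,0]*x*k+K[0,2],K[1,1]*y*k+K[1,2]]
def tri(f,u,g,v):
    a,d=ray(f,u);b,e=ray(g,v);out=[]
    for i in range(len(d)):
        t=np.linalg.lstsq(np.c_[d[i],-e[i]],b-a,rcond=None)[0]
        p,q=a+t[0]*d[i],b+t[1]*e[i];out.append(np.r_[(p+q)/2,np.linalg.norm(p-q)])
    return np.array(out)
E
python3 - <<'E'
from h import *
s=read_state();print(s)
a=snap('top','top0');b=snap('scene','scene0')
for f in(a,b):print(f['position'],f['camera_matrix'],f['k1'])
i=np.hstack([cv2.imread('pics/top0.png'),cv2.imread('pics/scene0.png')])
cv2.imwrite('pics/top0b.png',cv2.resize(cv2.imread('pics/top0.png'),(800,600)))
cv2.imwrite('pics/scene0b.png',cv2.resize(cv2.imread('pics/scene0.png'),(800,600)))
E
```

```text
{'clock': 0.0, 'joint_positions': array([1.28302400e+00, 2.41466577e-01, 3.73363134e-03, 1.33517432e+00,
       1.55569344e-05, 1.57081053e+00]), 'qd': array([-2.40351150e-04,  5.05673169e-04, -5.77926686e-04,  1.04476768e-03,
       -3.70429075e-05, -1.76311396e-04]), 'tau': array([-1.37960778e-03, -3.72319221e+01,  2.52406347e+01,  1.68666348e-02,
        2.42671485e-04,  8.53618019e-06]), 'ee_pos': array([0.14170548, 0.47877227, 0.19288984]), 'tool_rot': array([-0.45044983, -3.10880849,  0.00327776]), 'contact_force': array([0.01709866, 0.25269939, 0.06322137]), 'ft_torque': array([-0.02724266, -0.00606499,  0.01575293]), 'grip_width': 1.000622969812274}
[ 0.35621007 -0.00980021  1.36056015] [[418.39121896   0.         255.28949689]
 [  0.         418.39121896 193.561259  ]
 [  0.           0.           1.        ]] -0.039552037976491816
[1.34982771 0.60747067 1.37652249] [[480.97764495   0.         258.16772923]
 [  0.         480.97764495 195.01664884]
 [  0.           0.           1.        ]] 0.0684341812933556
```

View pics/top0b.png

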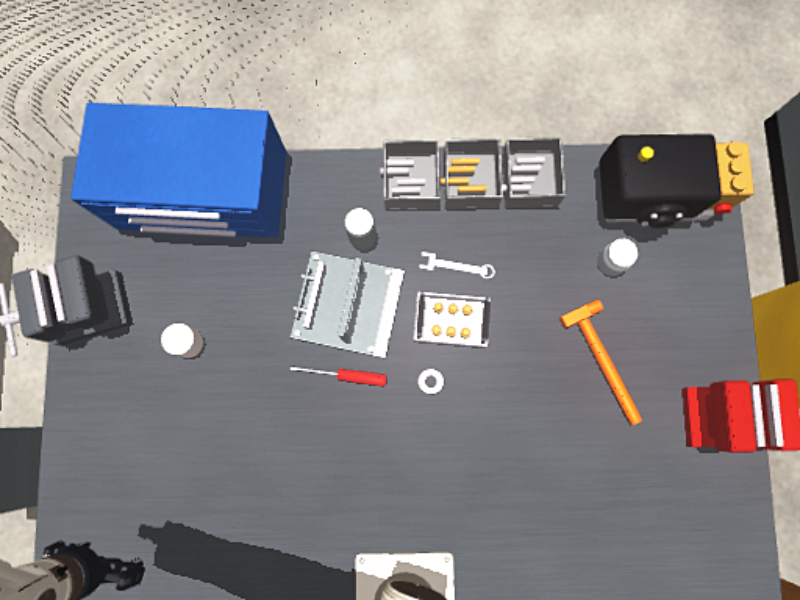

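View pics/scene0b.png

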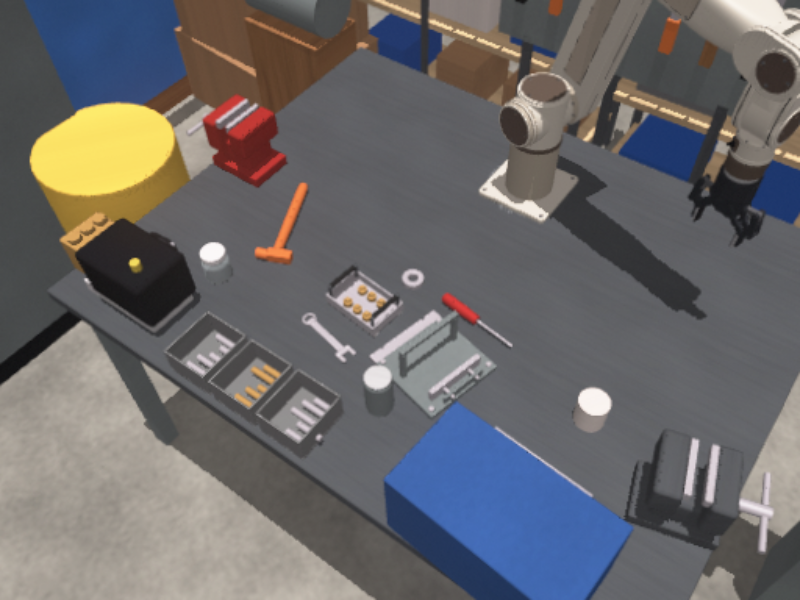

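```bash
python3 - <<'E'
from h import *
a=load('top0');s=.64
print(onz(a,np.array([[417,293],[490,297],[488,347],[415,341]])*s,.032))
print(onz(a,np.array([[404,268],[386,356],[316,253],[292,339]])*s,.014))
print(onz(a,np.array([[363,262],[344,338]])*s,.107))
S=read_state();print(R.from_rotvec(S['tool_rot']).as_matrix());f=snap('wrist','w0');print(f['T_tool_cam'],f['camera_matrix'],f['k1'])
E
```

```text
Traceback (most recent call last):
  File "h.py", line 18, in onz
    c,d=ray(f,uv); return c+d*((z-c[2])/d[:,2])[:,None]
        ~~~^^^^^^
  File "h.py", line 16, in ray
    return np.array(f['position']),d/np.linalg.norm(d,axis=1)[:,None]
                                     ~~~~~~~~~~~~~~^^^^^^^^^^
numpy.exceptions.AxisError: axis 1 is out of bounds for array of dimension 1
```

```bash
python3 - <<'E'
from h import *
a=load('top0');print(a['rotation'])
E
sed -i "s/    pickle.dump/    if np.ndim(f['rotation'])==1: f['rotation']=R.from_rotvec(f['rotation']).as_matrix()\n    pickle.dump/; s/^def load.*/def load(tag):\n    f=pickle.load(open(f'pics\/{tag}.pkl','rb'))\n    if np.ndim(f['rotation'])==1: f['rotation']=R.from_rotvec(f['rotation']).as_matrix()\n    return f/" h.py
python3 - <<'E'
from h import *
a=load('top0');s=.64
print(onz(a,np.array([[417,293],[490,297],[488,347],[415,341]])*s,.032))
print(onz(a,np.array([[404,268],[386,356],[316,253],[292,339]])*s,.014))
print(onz(a,np.array([[363,262],[344,338]])*s,.107))
S=read_state();print(R.from_rotvec(S['tool_rot']).as_matrix());f=snap('wrist','w0');print(f['T_tool_cam'],f['camera_matrix'],f['k1'])
E
```

```text
[ 0.14455333 -0.13276068 -1.58415396]
[[ 0.61191185 -0.03966106  0.032     ]
 [ 0.6006767  -0.19028393  0.032     ]
 [ 0.49711883 -0.1819406   0.032     ]
 [ 0.51216902 -0.03339434  0.032     ]]
[[ 0.66965113 -0.01379979  0.014     ]
 [ 0.48425716  0.02675639  0.014     ]
 [ 0.70596804  0.17255989  0.014     ]
 [ 0.52300219  0.22156247  0.014     ]]
[[0.66168532 0.06704273 0.107     ]
 [0.5116536  0.10487998 0.107     ]]
[[-9.58855282e-01  2.83894873e-01 -4.99518103e-04]
 [ 2.83895312e-01  9.58853660e-01 -1.76389066e-03]
 [-2.17947534e-05 -1.83312672e-03 -9.99998320e-01]]
[[ 4.25353902e-06  9.49207475e-01  3.14650868e-01  8.06313062e-02]
 [ 9.99999945e-01  1.00057213e-04 -3.15360939e-04  1.60277251e-03]
 [-3.30826050e-04  3.14650852e-01 -9.49207423e-01 -1.80622190e-01]
 [ 0.00000000e+00  0.00000000e+00  0.00000000e+00  1.00000000e+00]] [[291.49667488   0.         256.36062609]
 [  0.         291.49667488 191.68030282]
 [  0.           0.           1.        ]] -0.07498084863939229
```

Request:
{"name": "drive_tool", "arguments": {
  "targets": [
    [-200,-140,-10,0],
    [-200,-140,-10,0],
    [-200,-140,-10,0],
    [-200,-140,-10,0],
    [-200,-140,-10,0]
  ]
}}

```text
clock: 0.65
ee_pos: [0.2947, 0.2864, 0.2037]
tool_rot: [0.451, 3.109, -0.0]
contact_force: [0.7, -0.4, 0.4]
grip_width: 1.004
```

Request:
{"name": "drive_tool", "arguments": {
  "targets": [
    [-200,-140,0,0],
    [-200,-140,0,0],
    [-200,-140,0,0],
    [-200,-140,0,0],
    [-200,-140,0,0]
  ]
}}

```text
clock: 1.15
ee_pos: [0.447, 0.0952, 0.2037]
tool_rot: [0.452, 3.109, -0.0]
contact_force: [1.0, -0.2, 0.1]
grip_width: 0.998
```

Request:
{"name": "drive_tool", "arguments": {
  "targets": [
    [-150,-110,0,0],
    [-150,-110,0,0],
    [-150,-110,0,0],
    [-150,-110,0,0],
    [-150,-110,0,0]
  ]
}}

```text
clock: 1.65
ee_pos: [0.5605, -0.0546, 0.2023]
tool_rot: [-0.459, -3.107, 0.002]
contact_force: [-0.7, 1.6, 0.2]
grip_width: 1.002
```

```bash
python3 - <<'E'
from h import *
s=read_state();print(s['clock'],s['ee_pos'],s['contact_force']);f=snap('wrist','w1')
i=cv2.imread('pics/w1.png');cv2.imwrite('pics/w1b.png',cv2.resize(i,(800,600),interpolation=cv2.INTER_CUBIC))
E
```

```text
1.65 [ 0.5604532  -0.05457059  0.20227949] [-0.68021466  1.62229587  0.19424143]
```

View pics/w1b.png

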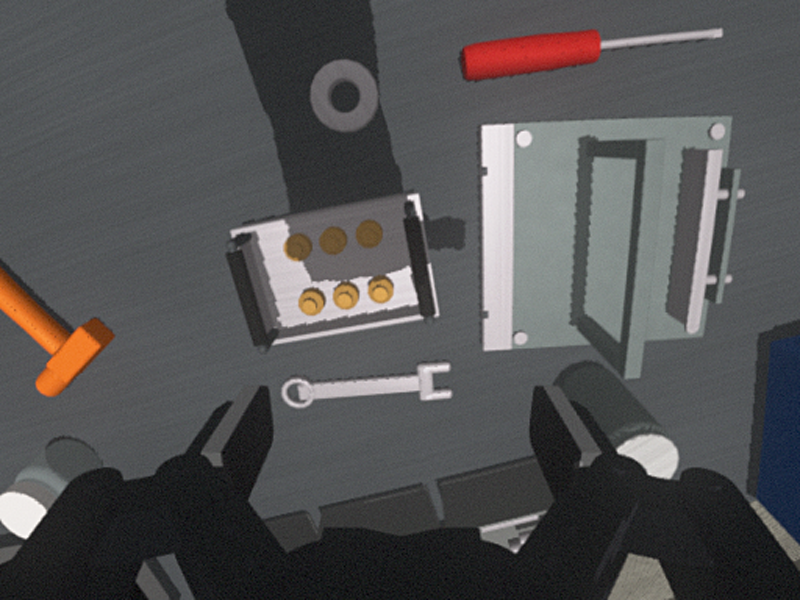

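```bash
python3 - <<'E'
from h import *
f=load('w1');s=.64
def line(n,p,z):
    P=onz(f,np.array(p)*s,z);d=P[1]-P[0];print(n,P[:,:2].round(4).tolist(),'mid',P.mean(0)[:2].round(4),'len',np.linalg.norm(d).round(4),'normal deg',(np.degrees(np.arctan2(d[1],d[0]))+90).round(1))
line('lead',[[412,208],[428,318]],.058)
line('trail',[[236,243],[264,346]],.058)
line('step nose',[[482,125],[485,350]],.014)
line('plate back',[[731,117],[704,338]],.014)
line('plate near',[[482,125],[731,117]],.014)
line('stop',[[700,150],[690,332]],.044)
line('crossbar top',[[653,140],[630,377]],.107)
line('tray lead rim',[[418,193],[438,314]],.032)
line('tray near rim',[[231,230],[408,195]],.032)
line('tray far rim',[[270,344],[437,318]],.032)
E
```

```text
lead [[0.5239, -0.0335], [0.607, -0.0452]] mid [ 0.5655 -0.0393] len 0.0839 normal deg 82.0
trail [[0.5105, -0.1633], [0.5926, -0.1745]] mid [ 0.5515 -0.1689] len 0.0829 normal deg 82.2
step nose [[0.4839, 0.0354], [0.6677, -0.007]] mid [0.5758 0.0142] len 0.1886 normal deg 77.0
plate back [[0.5304, 0.23], [0.716, 0.189]] mid [0.6232 0.2095] len 0.1901 normal deg 77.5
plate near [[0.4839, 0.0354], [0.5304, 0.23]] mid [0.5071 0.1327] len 0.2001 normal deg 166.6
stop [[0.5439, 0.1823], [0.6878, 0.1596]] mid [0.6159 0.1709] len 0.1457 normal deg 81.0
crossbar top [[0.5194, 0.115], [0.6712, 0.0795]] mid [0.5953 0.0973] len 0.1559 normal deg 76.8
tray lead rim [[0.5176, -0.0262], [0.6159, -0.0376]] mid [ 0.5667 -0.0319] len 0.0989 normal deg 83.4
tray near rim [[0.5019, -0.1738], [0.5168, -0.0339]] mid [ 0.5094 -0.1039] len 0.1407 normal deg 173.9
tray far rim [[0.601, -0.1805], [0.619, -0.0393]] mid [ 0.61   -0.1099] len 0.1423 normal deg 172.7
```

Request:
{"name": "drive_tool", "arguments": {
  "targets": [
    [0,16,40,-5],
    [0,16,80,-10.4],
    [0,16,80,-10.4],
    [0,16,80,-10.4]
  ]
}}

```text
clock: 2.1
ee_pos: [0.562, -0.0343, 0.124]
tool_rot: [-0.168, -3.135, -0.0]
contact_force: [0.3, 0.5, 0.5]
grip_width: 1.001
```

```bash
cat >> h.py <<'E'
def to(x,y,z=None,yaw=None):
    s=read_state();M=R.from_rotvec(s['tool_rot']).as_matrix();p=s['ee_pos']
    d=M.T@(np.array([x,y,p[2] if z is None else z])-p);yw=np.degrees(np.arctan2(M[1,1],M[0,1]))
    print('clock',s['clock'],'pos',p.round(4),'yaw',yw.round(2),'F',s['contact_force'].round(2),'-> tool mm',(d*1e3).round(1),'turn',None if yaw is None else round(yw-yaw,2))
E
python3 - <<'E'
from h import *
to(.5655,-.0393,.039,83.6);f=snap('wrist','w2')
i=cv2.imread('pics/w2.png');cv2.imwrite('pics/w2b.png',cv2.resize(i,(800,600),interpolation=cv2.INTER_CUBIC))
E
```

```text
clock 2.1 pos [ 0.562  -0.0343  0.124 ] yaw 83.88 F [0.3  0.53 0.53] -> tool mm [-4.2 -4.6 85. ] turn 0.28
```

View pics/w2b.png

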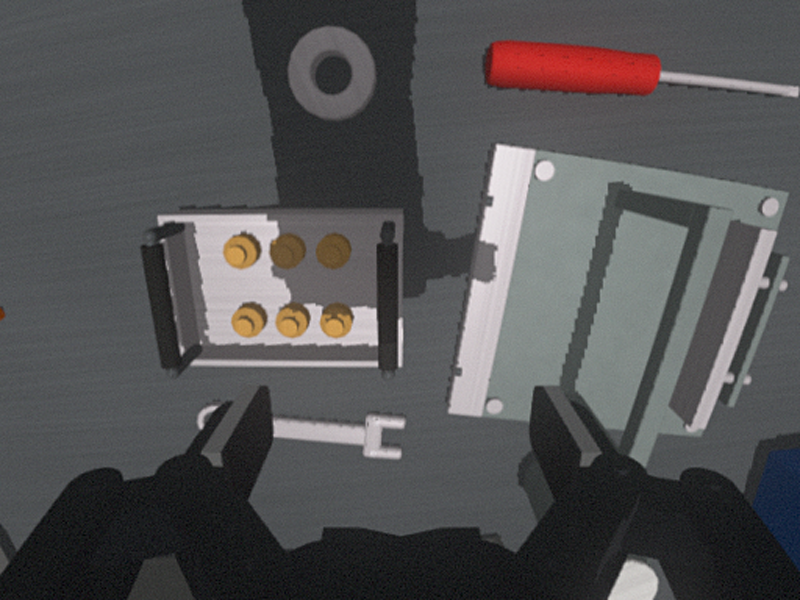

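```bash
python3 - <<'E'
from h import *
f=load('w1');g=load('w2');s=.64
print(tri(f,np.array([[420,263],[250,294]])*s,g,np.array([[388,303],[161,306]])*s).round(4))
def line(n,p,z):
    P=onz(g,np.array(p)*s,z);d=P[1]-P[0];print(n,P[:,:2].round(4).tolist(),'mid',P.mean(0)[:2].round(4),'len',np.linalg.norm(d).round(4),'normal deg',(np.degrees(np.arctan2(d[1],d[0]))+90).round(1))
line('lead',[[388,236],[388,371]],.058)
line('trail',[[151,240],[172,371]],.058)
line('step',[[497,145],[449,412]],.014)
line('stepback',[[535,150],[486,415]],.014)
line('crossbar',[[716,208],[644,455]],.107)
line('plate near',[[497,145],[789,192]],.014)
print(onz(g,np.array([[403,303]])*s,.058))
E
```

```text
[[ 0.5607 -0.0391  0.0705  0.0007]
 [ 0.5447 -0.1571  0.0843  0.0006]]
lead [[0.5263, -0.0358], [0.6077, -0.0452]] mid [ 0.567  -0.0405] len 0.0819 normal deg 83.4
trail [[0.5136, -0.1681], [0.5944, -0.1776]] mid [ 0.554  -0.1729] len 0.0814 normal deg 83.3
step [[0.4852, 0.0349], [0.6682, -0.0082]] mid [0.5767 0.0133] len 0.188 normal deg 76.8
stepback [[0.4904, 0.0582], [0.6739, 0.0188]] mid [0.5821 0.0385] len 0.1877 normal deg 77.9
crossbar [[0.5196, 0.1135], [0.6482, 0.0889]] mid [0.5839 0.1012] len 0.131 normal deg 79.1
plate near [[0.4852, 0.0349], [0.5305, 0.2307]] mid [0.5078 0.1328] len 0.201 normal deg 167.0
[[ 0.5656262  -0.03168125  0.058     ]]
```

Request:
{"name": "drive_tool", "arguments": {
  "targets": [
    [-4.8,-5.2,25,0.4],
    [-4.8,-5.2,50,0.4],
    [-4.8,-5.2,70,0.4],
    [-4.8,-5.2,84,0.4],
    [-4.8,-5.2,84,0.4]
  ]
}}

```text
clock: 2.65
ee_pos: [0.5677, -0.0409, 0.0405]
tool_rot: [0.179, 3.136, 0.0]
contact_force: [-0.1, 0.1, -0.2]
grip_width: 0.996
```

```bash
python3 - <<'E'
from h import *
a=load('top0');g=load('w2');s=.64
print(tri(a,np.array([[418,318],[488,321]])*s,g,np.array([[388,303],[161,306]])*s).round(4))
to(.5662,-.040,.039,83.5)
E
```

```text
[[ 0.5484 -0.038   0.1065  0.0018]
 [ 0.5524 -0.1814  0.045   0.0075]]
clock 2.65 pos [ 0.5677 -0.0409  0.0405] yaw 83.46 F [-0.13  0.1  -0.2 ] -> tool mm [1.6 0.7 1.5] turn -0.04
```

Request:
{"name": "drive_tool", "arguments": {
  "targets": [
    [0,0,0,0],
    [0,0,0,0],
    [0,0,0,0],
    [0,0,0,0],
    [0,0,0,0]
  ],
  "claw": -1
}}

```text
clock: 3.15
ee_pos: [0.5677, -0.041, 0.0403]
tool_rot: [0.178, 3.136, -0.0]
contact_force: [-1.3, 0.2, -0.3]
grip_width: 0.142
```

Request:
{"name": "drive_tool", "arguments": {
  "targets": [
    [0,0,0,0],
    [0,0,0,0]
  ]
}}

```text
clock: 3.35
ee_pos: [0.5673, -0.041, 0.0398]
tool_rot: [-0.178, -3.136, -0.0]
contact_force: [-0.5, 0.7, 0.1]
grip_width: -0.001
```

```bash
python3 - <<'E'
from h import *
to(.5662,-.040,.039,77)
f=snap('wrist','w3')
i=cv2.imread('pics/w3.png');cv2.imwrite('pics/w3b.png',cv2.resize(i,(800,600),interpolation=cv2.INTER_CUBIC))
E
```

```text
clock 3.35 pos [ 0.5673 -0.041   0.0398] yaw 83.5 F [-0.54  0.69  0.12] -> tool mm [1.2 0.9 0.8] turn 6.5
```

View pics/w3b.png

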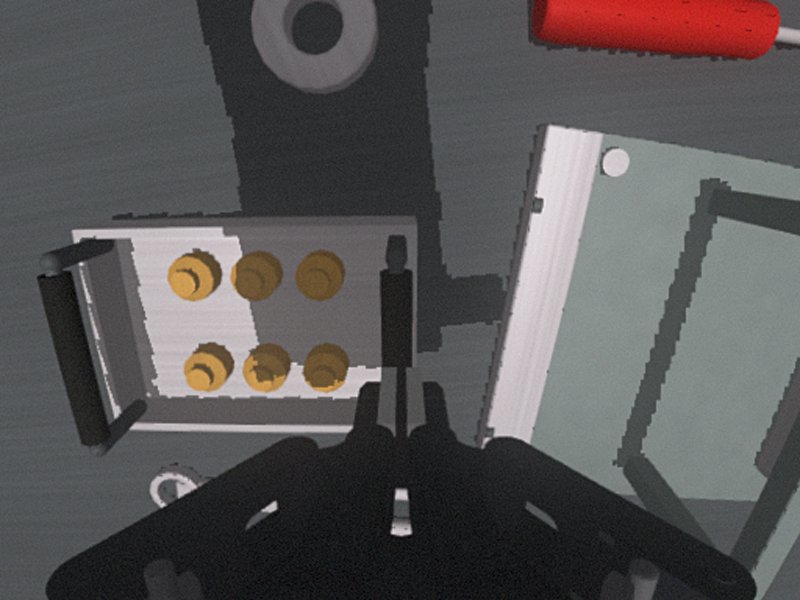

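```bash
python3 - <<'E'
from h import *
g=load('w3');s=.64
p=np.array([.5673,-.041,.0398])
print('TCP px',proj(g,[p,p+[0,0,.019]])/s)
a=np.array([np.cos(np.radians(173.5)),np.sin(np.radians(173.5)),0])
for z in(.03,.045,.058,.07):
    P=onz(g,np.array([[397,240],[397,270],[397,365]])*s,z);Q=onz(g,np.array([[45,260],[59,275],[92,445]])*s,z)
    print(z,P[:,:2].round(4).tolist(),'trailsleeve len',np.linalg.norm(Q[2]-Q[1]).round(4),'sep',np.linalg.norm(P[1]-Q[1]).round(4),'past TCP',((P-p)@a).round(4))
E
```

```text
TCP px [[396.82445488 344.43263291]
 [396.4668577  364.14142902]]
0.03 [[0.5239, -0.0359], [0.5369, -0.0375], [0.582, -0.0427]] trailsleeve len 0.0915 sep 0.1533 past TCP [ 0.0437  0.0306 -0.0148]
0.045 [[0.521, -0.0355], [0.533, -0.0369], [0.5745, -0.0417]] trailsleeve len 0.0843 sep 0.1413 past TCP [ 0.0466  0.0345 -0.0073]
0.058 [[0.5186, -0.0351], [0.5297, -0.0364], [0.5681, -0.0409]] trailsleeve len 0.078 sep 0.1308 past TCP [ 0.0491  0.0379 -0.0008]
0.07 [[0.5163, -0.0348], [0.5265, -0.036], [0.5621, -0.0401]] trailsleeve len 0.0723 sep 0.1211 past TCP [0.0514 0.0411 0.0052]
```

```bash
python3 - <<'E'
from h import *
f=snap('scene','s1');p=np.array([.5673,-.041,.0398])
print(f['k1'],proj(f,[p,p+[0,0,.019]]))
u,v=proj(f,[p])[0].astype(int)
i=cv2.imread('pics/s1.png')[v-55:v+35,u-60:u+60];print(u,v)
cv2.imwrite('pics/s1b.png',cv2.resize(i,None,fx=6,fy=6,interpolation=cv2.INTER_CUBIC))
E
```

```text
0.0684341812933556 [[245.54875024 199.63354942]
 [245.34121241 196.3148859 ]]
245 199
```

View pics/s1b.png

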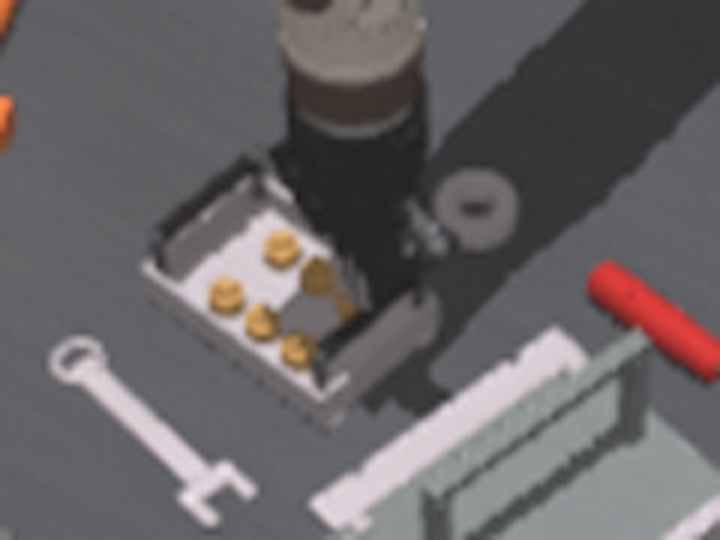

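```bash
python3 - <<'E'
import cv2,numpy as np
i=cv2.imread('pics/w3.png')[205:305,200:312];i=np.clip(i.astype(float)*2.5,0,255).astype('uint8')
j=cv2.imread('pics/w2.png')[235:335,130:380];j=np.clip(j.astype(float)*2.5,0,255).astype('uint8')
a=cv2.resize(i,None,fx=3.2,fy=5.0,interpolation=cv2.INTER_NEAREST)
i=cv2.resize(i,(336,300),interpolation=cv2.INTER_NEAREST);j=cv2.resize(j,(750,300),interpolation=cv2.INTER_NEAREST)
cv2.imwrite('pics/z.png',np.vstack([np.pad(i,((0,0),(0,414),(0,0))),j]))
E
```

```text
(no output)
```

View pics/z.png

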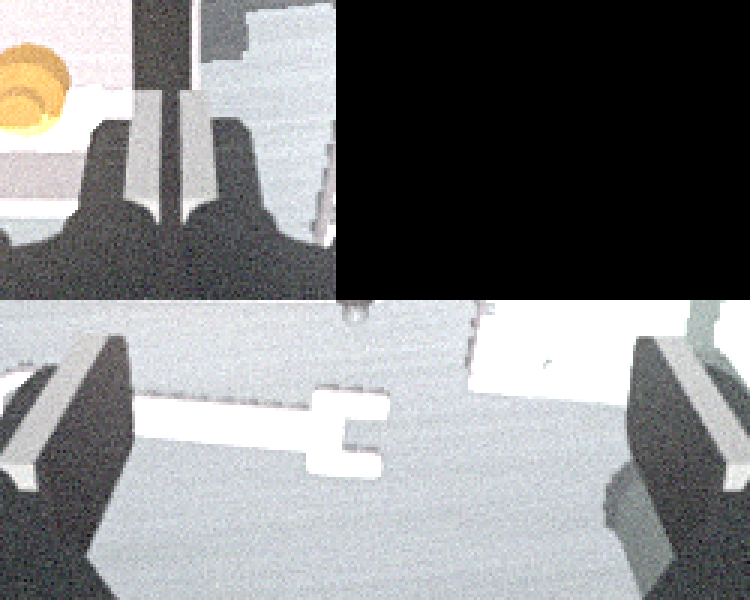

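Request:
{"name": "drive_tool", "arguments": {
  "targets": [
    [0,0,0,0],
    [0,0,0,0],
    [0,0,0,0],
    [0,0,0,0],
    [0,0,0,0]
  ],
  "claw": 1
}}

```text
clock: 3.95
ee_pos: [0.5674, -0.041, 0.0398]
tool_rot: [-0.178, -3.137, 0.0]
contact_force: [0.0, -0.4, 0.3]
grip_width: 0.844
```

Request:
{"name": "drive_tool", "arguments": {
  "targets": [
    [0,0,5,0],
    [0,0,10,0],
    [0,0,15,0],
    [0,0,20,0],
    [0,0,20,0]
  ]
}}

```text
clock: 4.45
ee_pos: [0.5664, -0.0409, 0.0186]
tool_rot: [-0.178, -3.134, -0.0]
contact_force: [0.0, 1.0, -0.1]
grip_width: 1.001
```

```bash
python3 - <<'E'
from h import *
to(.5662,-.040,.039,77)
f=snap('wrist','w4');f=snap('scene','s2')
i=cv2.imread('pics/w4.png')[120:360,60:440];j=cv2.imread('pics/s2.png')[145:230,190:300]
i=cv2.resize(i,(475,300));j=cv2.resize(j,(388,300),interpolation=cv2.INTER_CUBIC)
cv2.imwrite('pics/z2.png',np.clip(np.vstack([np.pad(i,((0,0),(0,0),(0,0))),np.pad(j,((0,0),(0,87),(0,0)))]).astype(float)*2,0,255))
E
```

```text
clock 4.45 pos [ 0.5664 -0.0409  0.0186] yaw 83.51 F [ 0.02  1.04 -0.05] -> tool mm [  0.4   0.9 -20.4] turn 6.51[ WARN:0@0.562] global loadsave.cpp:1063 imwrite_ Unsupported depth image for selected encoder is fallbacked to CV_8U.
```

View pics/z2.png

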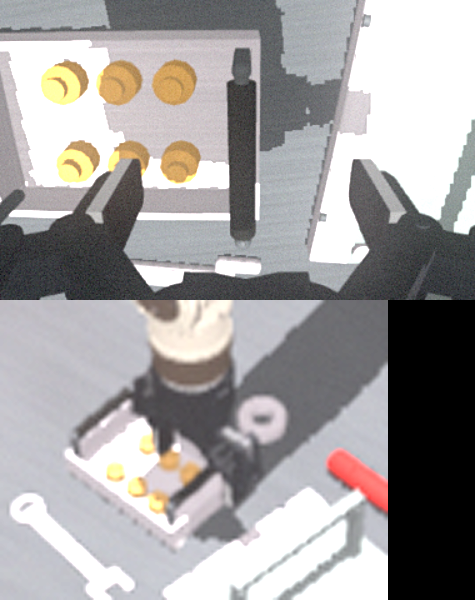

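Request:
{"name": "drive_tool", "arguments": {
  "targets": [
    [0,-2,5,0],
    [0,-2,9,0],
    [0,-2,13,0],
    [0,-2,17,0],
    [0,-2,17,0]
  ]
}}

```text
clock: 5.05
ee_pos: [0.5665, -0.0429, 0.002]
tool_rot: [-0.178, -3.135, -0.0]
contact_force: [-0.3, -0.9, -0.5]
grip_width: 1.001
```

Request:
{"name": "drive_tool", "arguments": {
  "targets": [
    [0,0,0,0],
    [0,0,0,0],
    [0,0,0,0],
    [0,0,0,0],
    [0,0,0,0]
  ],
  "claw": -1
}}

```text
clock: 5.55
ee_pos: [0.5672, -0.043, 0.0029]
tool_rot: [0.178, 3.136, 0.0]
contact_force: [-0.8, -0.5, 0.6]
grip_width: 0.144
```

Request:
{"name": "drive_tool", "arguments": {
  "targets": [
    [0,0,0,0],
    [0,0,0,0],
    [0,0,0,0]
  ]
}}

```text
clock: 5.85
ee_pos: [0.5673, -0.0429, 0.0031]
tool_rot: [0.178, 3.136, 0.0]
contact_force: [-0.2, 0.5, 2.4]
grip_width: 0.116
```

Request:
{"name": "drive_tool", "arguments": {
  "targets": [
    [0,0,0,1.5],
    [0,0,0,3],
    [0,0,0,4.5],
    [0,0,0,6.5],
    [0,0,0,6.5]
  ]
}}

```text
clock: 6.35
ee_pos: [0.5678, -0.0431, 0.0031]
tool_rot: [0.357, 3.12, -0.0]
contact_force: [2.0, 0.3, 1.7]
grip_width: 0.115
```

Request:
{"name": "drive_tool", "arguments": {
  "targets": [
    [0,4,0,0],
    [0,9,0,0],
    [0,14,0,0],
    [0,20,0,0],
    [0,25,0,0]
  ]
}}

```text
clock: 6.85
ee_pos: [0.5727, -0.0184, 0.003]
tool_rot: [-0.355, -3.121, 0.001]
contact_force: [-0.5, -3.8, 4.9]
grip_width: 0.113
```

```bash
python3 - <<'E'
from h import *
to(.5762,.0137,None,77)
f=snap('wrist','w5')
i=cv2.imread('pics/w5.png');cv2.imwrite('pics/w5b.png',cv2.resize(i,(800,600),interpolation=cv2.INTER_CUBIC))
E
```

```text
clock 6.85 pos [ 0.5727 -0.0184  0.003 ] yaw 77.01 F [-0.48 -3.83  4.93] -> tool mm [ 3.8 32.  -0. ] turn 0.01
```

View pics/w5b.png

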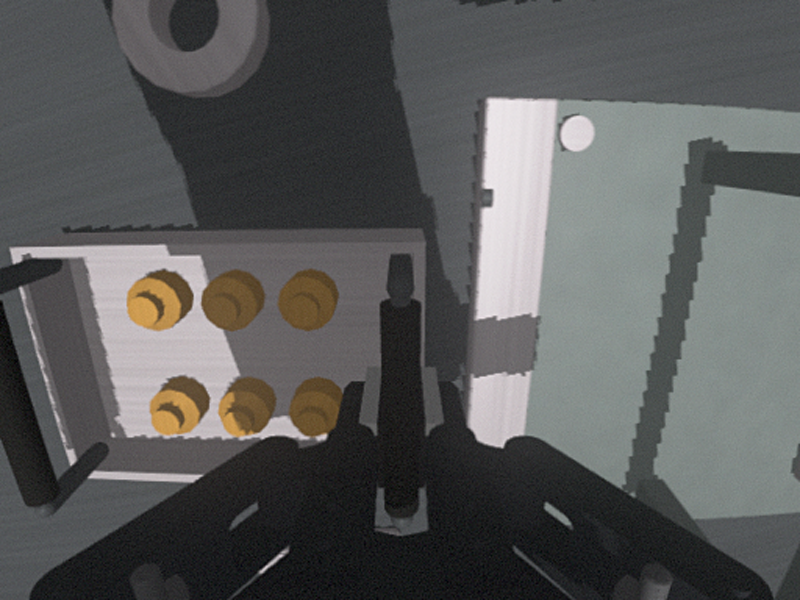

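Request:
{"name": "drive_tool", "arguments": {
  "targets": [
    [0,0,-1.2,0],
    [0,0,-1.2,0],
    [0,0,-1.2,0]
  ]
}}

```text
clock: 7.2
ee_pos: [0.5721, -0.0176, 0.0032]
tool_rot: [-0.354, -3.12, -0.002]
contact_force: [0.9, 1.9, -3.0]
grip_width: 0.119
```

```bash
python3 - <<'E'
from h import *
g=load('w5');s=.64
def line(n,p,z):
    P=onz(g,np.array(p)*s,z);d=P[1]-P[0];print(n,P[:,:2].round(4).tolist(),'len',np.linalg.norm(d).round(4),'deg',(np.degrees(np.arctan2(d[1],d[0]))).round(1))
line('step',[[485,97],[468,445]],.014)
line('rim near',[[10,247],[425,238]],.032)
line('lead rim',[[425,238],[427,365]],.032)
line('sleeve',[[401,300],[402,500]],.058)
for k in range(3): to(.5762,.0137,None,77)
E
```

```text
step [[0.4838, 0.034], [0.6224, 0.0026]] len 0.1421 deg -12.8
rim near [[0.4926, -0.1425], [0.5242, 0.003]] len 0.1489 deg 77.7
lead rim [[0.5242, 0.003], [0.5706, -0.0062]] len 0.0473 deg -11.1
sleeve [[0.5354, -0.0079], [0.6066, -0.024]] len 0.073 deg -12.7
clock 7.2 pos [ 0.5721 -0.0176  0.0032] yaw 77.05 F [ 0.87  1.88 -3.05] -> tool mm [ 3.  31.4  0. ] turn 0.05
clock 7.2 pos [ 0.5721 -0.0176  0.0032] yaw 77.05 F [ 0.87  1.88 -3.05] -> tool mm [ 3.  31.4  0. ] turn 0.05
clock 7.2 pos [ 0.5721 -0.0176  0.0032] yaw 77.05 F [ 0.87  1.88 -3.05] -> tool mm [ 3.  31.4  0. ] turn 0.05
```

Request:
{"name": "drive_tool", "arguments": {
  "targets": [
    [0,4,0.5,0],
    [0,8,0.5,0],
    [0,12,0.5,0],
    [0,15,0.5,0],
    [0,15,0.5,0]
  ]
}}

```text
clock: 7.7
ee_pos: [0.5759, -0.003, 0.0032]
tool_rot: [-0.354, -3.121, -0.001]
contact_force: [-0.1, 0.3, -3.1]
grip_width: 0.115
```

Request:
{"name": "drive_tool", "arguments": {
  "targets": [
    [0,0,0,0],
    [0,1,0,0],
    [0,2,0,0]
  ]
}}

```text
clock: 8.0
ee_pos: [0.5762, -0.0023, 0.0032]
tool_rot: [-0.356, -3.121, 0.001]
contact_force: [-1.3, -0.7, -4.5]
grip_width: 0.115
```

Request:
{"name": "drive_tool", "arguments": {
  "targets": [
    [0,1,0,0],
    [0,2,0,0]
  ]
}}

```text
clock: 8.2
ee_pos: [0.5768, -0.0002, 0.0033]
tool_rot: [-0.356, -3.121, 0.0]
contact_force: [0.6, -1.3, -4.1]
grip_width: 0.115
```

Request:
{"name": "drive_tool", "arguments": {
  "targets": [
    [0,1,0.6,0],
    [0,1,0.6,0],
    [0,1,0.6,0]
  ]
}}

```text
clock: 8.5
ee_pos: [0.5771, 0.0003, 0.0031]
tool_rot: [0.356, 3.121, -0.001]
contact_force: [-1.6, -3.8, -1.0]
grip_width: 0.118
```

Request:
{"name": "drive_tool", "arguments": {
  "targets": [
    [0,0.7,0,0],
    [0,0.7,0,0]
  ]
}}

```text
clock: 8.7
ee_pos: [0.5773, 0.0005, 0.0031]
tool_rot: [0.357, 3.121, -0.003]
contact_force: [-2.0, -5.9, -0.5]
grip_width: 0.116
```

Request:
{"name": "drive_tool", "arguments": {
  "targets": [
    [0,0.7,0,0],
    [0,0.7,0,0]
  ]
}}

```text
clock: 8.9
ee_pos: [0.5773, 0.0005, 0.0031]
tool_rot: [-0.357, -3.121, 0.005]
contact_force: [-1.9, -6.2, -0.1]
grip_width: 0.117
```

Request:
{"name": "drive_tool", "arguments": {
  "targets": [
    [0,-0.4,0,0],
    [0,-0.4,0,0],
    [0,-0.4,0,0]
  ]
}}

```text
clock: 9.2
ee_pos: [0.5773, 0.0005, 0.0031]
tool_rot: [0.357, 3.121, -0.004]
contact_force: [-2.0, -6.0, -1.4]
grip_width: 0.117
```

```bash
python3 - <<'E'
from h import *
u=np.array([.225,.974,0])
for k in range(6):
    f=snap('wrist','w6');s=read_state();print(s['clock'],s['contact_force'].round(2),'u',(s['contact_force']@u).round(2),s['ft_torque'].round(2))
i=cv2.imread('pics/w6.png');cv2.imwrite('pics/w6b.png',cv2.resize(i,(800,600),interpolation=cv2.INTER_CUBIC))
E
```

```text
9.25 [-2.08 -5.89 -0.37] u -6.2 [-1.19  0.37 -0.08]
9.3 [-2.6  -5.22 -0.74] u -5.67 [-1.08  0.38 -0.07]
9.35 [-2.57 -5.77 -0.59] u -6.2 [-1.14  0.36 -0.08]
9.4 [-2.28 -6.38 -1.5 ] u -6.73 [-1.14  0.37 -0.08]
9.45 [-2.34 -5.52 -0.34] u -5.9 [-1.11  0.42 -0.1 ]
9.5 [-2.19 -5.7  -1.29] u -6.04 [-1.11  0.42 -0.12]
```

View pics/w6b.png

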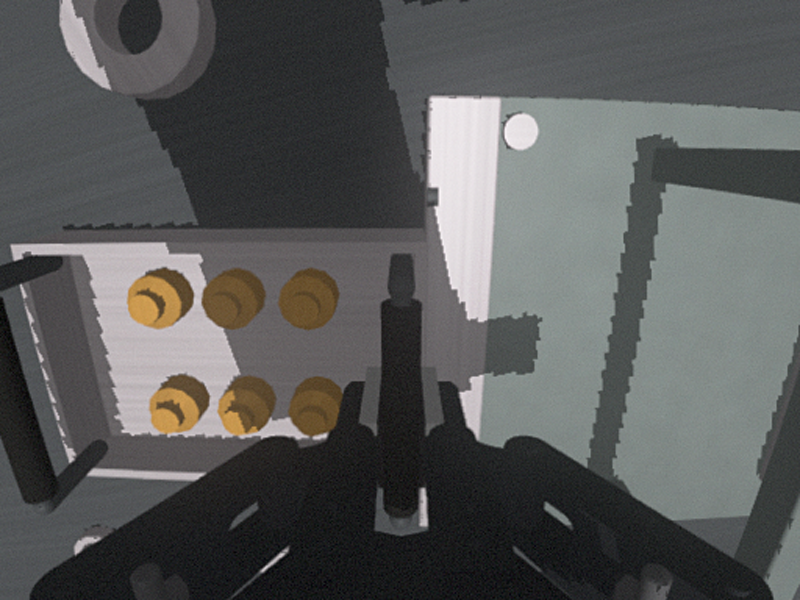

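Request:
{"name": "drive_tool", "arguments": {
  "targets": [
    [0,-0.4,0,0],
    [0,-0.4,0,0],
    [0,-0.4,0,0],
    [0,-0.4,0,0],
    [0,-0.4,0,0]
  ]
}}

```text
clock: 10.0
ee_pos: [0.5773, 0.0005, 0.0031]
tool_rot: [0.357, 3.121, -0.002]
contact_force: [-2.4, -5.1, 0.1]
grip_width: 0.119
```

```bash
python3 - <<'E'
from h import *
u=np.array([.225,.974,0])
for k in range(6):
    f=grab_frame('wrist');s=read_state();print(s['clock'],'u',(s['contact_force']@u).round(2),s['contact_force'][2].round(2),s['ft_torque'].round(2),s['ee_pos'].round(4))
g=load('w6');c=.64
def line(n,p,z):
    P=onz(g,np.array(p)*c,z);d=P[1]-P[0];print(n,'deg',(np.degrees(np.arctan2(d[1],d[0]))).round(1))
line('step',[[430,97],[428,230]],.014)
line('stepback',[[500,97],[482,440]],.014)
line('rim near',[[10,244],[415,238]],.032)
line('heel rim',[[10,244],[72,475]],.032)
E
```

```text
10.05 u -5.1 -0.33 [-1.09  0.4  -0.07] [5.773e-01 5.000e-04 3.100e-03]
10.1 u -5.23 -1.79 [-0.97  0.43 -0.09] [5.773e-01 5.000e-04 3.100e-03]
10.15 u -5.67 -0.75 [-1.04  0.41 -0.12] [5.773e-01 5.000e-04 3.100e-03]
10.2 u -5.34 -0.03 [-0.99  0.37 -0.1 ] [5.773e-01 5.000e-04 3.100e-03]
10.25 u -5.44 -0.84 [-1.05  0.39 -0.1 ] [5.773e-01 5.000e-04 3.100e-03]
10.3 u -5.49 -0.82 [-1.09  0.41 -0.05] [5.773e-01 5.000e-04 3.100e-03]
step deg -13.0
stepback deg -12.5
rim near deg 77.3
heel rim deg -13.6
```

Request:
{"name": "drive_tool", "arguments": {
  "targets": [
    [0,-4,0,0],
    [0,-8,0,0],
    [0,-11,0,0],
    [0,-11,-2,0],
    [0,-11,-5,0]
  ]
}}

```text
clock: 10.8
ee_pos: [0.5743, -0.0097, 0.0075]
tool_rot: [-0.356, -3.12, 0.001]
contact_force: [0.6, -0.9, -4.2]
grip_width: 0.119
```

Request:
{"name": "drive_tool", "arguments": {
  "targets": [
    [0,0,-4,0],
    [0,0,-8,0],
    [0,0,-12,0],
    [0,0,-15,0],
    [0,0,-15,0]
  ]
}}

```text
clock: 11.3
ee_pos: [0.5753, -0.009, 0.0236]
tool_rot: [0.355, 3.121, 0.001]
contact_force: [-0.3, 0.1, -4.6]
grip_width: 0.113
```

```bash
python3 - <<'E'
from h import *
to(.5773,.0005,None,77)
f=snap('wrist','w7')
f=snap('scene','s7')
i=cv2.imread('pics/w7.png');j=cv2.imread('pics/s7.png')[145:245,190:320]
cv2.imwrite('pics/w7b.png',np.vstack([cv2.resize(i[100:],(400,222)),cv2.resize(j,(400,308),interpolation=cv2.INTER_CUBIC)]))
E
```

```text
clock 11.3 pos [ 0.5753 -0.009   0.0236] yaw 77.01 F [-0.27  0.14 -4.59] -> tool mm [0.2 9.7 0. ] turn 0.01
```

View pics/w7b.png

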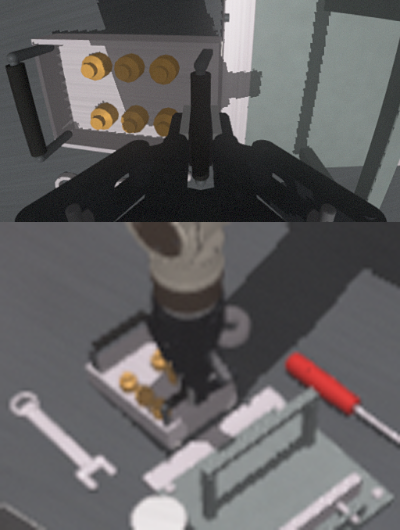

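Request:
{"name": "drive_tool", "arguments": {
  "targets": [
    [0,4,0,0],
    [0,8,0,0],
    [0,12,0,0],
    [0,16,0,0],
    [0,20,0,0]
  ]
}}

```text
clock: 11.9
ee_pos: [0.5794, 0.0107, 0.0228]
tool_rot: [-0.355, -3.121, 0.0]
contact_force: [-0.7, -1.9, -5.2]
grip_width: 0.117
```

Request:
{"name": "drive_tool", "arguments": {
  "targets": [
    [0,4,0,0],
    [0,9,0,0],
    [0,14,0,0],
    [0,18,0,0],
    [0,22,0,0]
  ]
}}

```text
clock: 12.4
ee_pos: [0.5844, 0.032, 0.0229]
tool_rot: [-0.355, -3.121, 0.0]
contact_force: [-0.1, -0.3, -4.6]
grip_width: 0.114
```

Request:
{"name": "drive_tool", "arguments": {
  "targets": [
    [0,4,0,0],
    [0,8,0,0],
    [0,12,0,0],
    [0,14,0,0],
    [0,14,0,0]
  ]
}}

```text
clock: 12.9
ee_pos: [0.5878, 0.0457, 0.0232]
tool_rot: [0.355, 3.121, 0.0]
contact_force: [0.4, -0.9, -1.8]
grip_width: 0.115
```

```bash
python3 - <<'E'
from h import *
to(.5765+.225*.036,.0137+.974*.036,None,77)
E
```

```text
clock 12.9 pos [0.5878 0.0457 0.0232] yaw 77.03 F [ 0.44 -0.88 -1.81] -> tool mm [ 3.8  2.3 -0. ] turn 0.03
```

Request:
{"name": "drive_tool", "arguments": {
  "targets": [
    [0,0,0.5,0],
    [0,0,0.5,0],
    [0,0,0.5,0],
    [0,0,0.5,0]
  ],
  "claw": -0.4
}}

```text
clock: 13.3
ee_pos: [0.588, 0.0453, 0.0229]
tool_rot: [0.355, 3.12, 0.001]
contact_force: [-0.3, -0.6, -0.0]
grip_width: 0.3
```

Request:
{"name": "drive_tool", "arguments": {
  "targets": [
    [0,0,-10,0],
    [0,0,-22,0],
    [0,0,-35,0],
    [0,0,-50,0],
    [0,0,-50,0]
  ]
}}

```text
clock: 13.8
ee_pos: [0.5901, 0.0455, 0.0762]
tool_rot: [0.355, 3.115, 0.002]
contact_force: [-0.0, -0.0, 0.2]
grip_width: 0.3
```

Request:
{"name": "drive_tool", "arguments": {
  "targets": [
    [0,-40,0,0],
    [0,-80,0,0],
    [0,-120,0,0],
    [0,-131,0,0],
    [0,-131,0,0]
  ],
  "claw": 1
}}

```text
clock: 14.3
ee_pos: [0.5577, -0.0839, 0.0725]
tool_rot: [0.361, 3.121, 0.0]
contact_force: [-0.9, -0.2, -0.3]
grip_width: 1.001
```

```bash
python3 - <<'E'
from h import *
to(.5878-.225*.1307,.0457-.974*.1307,.0035,77.2)
f=snap('wrist','w8')
# dark bar segmentation: print dark-run centre per row near centre columns
i=cv2.cvtColor(cv2.imread('pics/w8.png'),cv2.COLOR_BGR2GRAY)
cv2.imwrite('pics/w8b.png',cv2.resize(cv2.imread('pics/w8.png'),(800,600),interpolation=cv2.INTER_CUBIC))
E
```

```text
clock 14.3 pos [ 0.5577 -0.0839  0.0725] yaw 76.82 F [-0.88 -0.17 -0.32] -> tool mm [-0.1  2.4 69. ] turn -0.38
```

View pics/w8b.png

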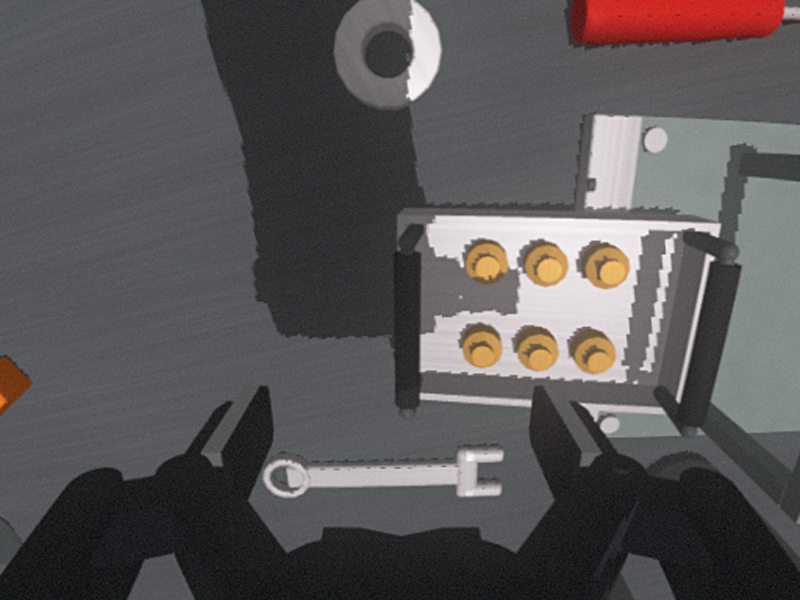

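Request:
{"name": "drive_tool", "arguments": {
  "targets": [
    [0,2.4,15,-0.3],
    [0,2.4,30,-0.3],
    [0,2.4,45,-0.3],
    [0,2.4,58,-0.3],
    [0,2.4,69,-0.3]
  ]
}}

```text
clock: 14.85
ee_pos: [0.5587, -0.0786, 0.0024]
tool_rot: [-0.344, -3.122, -0.001]
contact_force: [-0.4, 0.1, -0.5]
grip_width: 1.001
```

Request:
{"name": "drive_tool", "arguments": {
  "targets": [
    [0,0,0,0],
    [0,0,0,0],
    [0,0,0,0],
    [0,0,0,0],
    [0,0,0,0]
  ],
  "claw": -1
}}

```text
clock: 15.35
ee_pos: [0.5591, -0.0805, 0.0041]
tool_rot: [0.348, 3.121, -0.001]
contact_force: [-2.1, -5.9, 0.7]
grip_width: 0.143
```

Request:
{"name": "drive_tool", "arguments": {
  "targets": [
    [0,0,0,0],
    [0,0,0,0],
    [0,0,0,0]
  ]
}}

```text
clock: 15.65
ee_pos: [0.559, -0.0806, 0.0037]
tool_rot: [0.348, 3.121, -0.001]
contact_force: [0.3, -3.3, 1.3]
grip_width: 0.117
```

```bash
python3 - <<'E'
from h import *
for k in range(3):
  to(.5765,.0137,None,77.2);grab_frame('top')
g=load('w8');s=.64
def line(n,p,z):
    P=onz(g,np.array(p)*s,z);d=P[1]-P[0];print(n,P[:,:2].round(4).tolist(),P.mean(0)[:2].round(4),'len',np.linalg.norm(d).round(4),'deg',(np.degrees(np.arctan2(d[1],d[0]))).round(1))
line('trail sleeve',[[406,252],[408,405]],.058);line('lead sleeve',[[731,265],[697,425]],.076)
E
```

```text
clock 15.65 pos [ 0.559  -0.0806  0.0037] yaw 77.28 F [ 0.26 -3.32  1.27] -> tool mm [ 3.7 95.9 -0.1] turn 0.08
clock 15.7 pos [ 0.5589 -0.0806  0.0037] yaw 77.28 F [ 0.09 -2.91  0.2 ] -> tool mm [ 3.6 95.9 -0.1] turn 0.08
clock 15.75 pos [ 0.5589 -0.0806  0.0037] yaw 77.29 F [ 0.07 -3.46  1.68] -> tool mm [ 3.6 95.8 -0.1] turn 0.09
trail sleeve [[0.5219, -0.0714], [0.5966, -0.0876]] [ 0.5593 -0.0795] len 0.0765 deg -12.2
lead sleeve [[0.5536, 0.0605], [0.6296, 0.0448]] [0.5916 0.0526] len 0.0777 deg -11.7
```

Request:
{"name": "drive_tool", "arguments": {
  "targets": [
    [0,4,0,0],
    [0,8,0,0],
    [0,12,0,0],
    [0,16,0,0],
    [0,18,0,0]
  ]
}}

```text
clock: 16.3
ee_pos: [0.5627, -0.0625, 0.0037]
tool_rot: [0.347, 3.122, -0.002]
contact_force: [-0.5, -5.9, 3.6]
grip_width: 0.117
```

Request:
{"name": "drive_tool", "arguments": {
  "targets": [
    [0,3,-2,0],
    [0,6,-4,0],
    [0,9,-6,0],
    [0,12,-8,0],
    [0,12,-8,0]
  ]
}}

```text
clock: 16.8
ee_pos: [0.5655, -0.0503, 0.0121]
tool_rot: [0.346, 3.122, 0.0]
contact_force: [-1.2, -5.1, 4.4]
grip_width: 0.119
```

Request:
{"name": "drive_tool", "arguments": {
  "targets": [
    [0,3,-2,0],
    [0,6,-4,0],
    [0,9,-5,0],
    [0,9,-5,0],
    [0,9,-5,0]
  ]
}}

```text
clock: 17.3
ee_pos: [0.5676, -0.0413, 0.0166]
tool_rot: [0.346, 3.122, 0.002]
contact_force: [0.7, -2.3, 3.4]
grip_width: 0.112
```

```bash
python3 - <<'E'
from h import *
for k in range(3):
  to(.5765,.0137,None,77.2);grab_frame('top')
print(read_state()['ft_torque'])
E
```

```text
clock 17.3 pos [ 0.5676 -0.0413  0.0166] yaw 77.34 F [ 0.73 -2.31  3.4 ] -> tool mm [ 3.4 55.6  0.1] turn 0.14
clock 17.35 pos [ 0.5676 -0.0414  0.0165] yaw 77.34 F [ 0.63 -1.03  4.26] -> tool mm [ 3.4 55.7  0.1] turn 0.14
clock 17.4 pos [ 0.5676 -0.0415  0.0165] yaw 77.33 F [ 1.47 -1.42  3.45] -> tool mm [ 3.4 55.8  0.1] turn 0.13
[-0.24482123 -0.23352833 -0.00360135]
```

Request:
{"name": "drive_tool", "arguments": {
  "targets": [
    [0,0,-1,0],
    [0,0,-1.5,0],
    [0,0,-1.5,0],
    [0,0,-1.5,0]
  ]
}}

```text
clock: 17.85
ee_pos: [0.5665, -0.0414, 0.0172]
tool_rot: [-0.346, -3.121, -0.001]
contact_force: [1.4, 1.0, -1.4]
grip_width: 0.117
```

Request:
{"name": "drive_tool", "arguments": {
  "targets": [
    [0,4,0,0],
    [0,8,0,0],
    [0,12,0,0],
    [0,16,0,0],
    [0,20,0,0]
  ]
}}

```text
clock: 18.35
ee_pos: [0.5711, -0.022, 0.0175]
tool_rot: [-0.347, -3.121, 0.0]
contact_force: [0.3, -1.7, -3.1]
grip_width: 0.115
```

Request:
{"name": "drive_tool", "arguments": {
  "targets": [
    [0,4,0.4,0],
    [0,8,0.4,0],
    [0,12,0.4,0],
    [0,16,0.4,0],
    [0,20,0.4,0]
  ]
}}

```text
clock: 18.85
ee_pos: [0.5759, -0.0025, 0.0173]
tool_rot: [-0.347, -3.122, -0.0]
contact_force: [-0.3, -1.4, -2.7]
grip_width: 0.114
```

Request:
{"name": "drive_tool", "arguments": {
  "targets": [
    [0,4,0,0],
    [0,8,0,0],
    [0,12,0,0],
    [0,16,0,0],
    [0,16,0,0]
  ]
}}

```text
clock: 19.35
ee_pos: [0.5796, 0.0138, 0.0174]
tool_rot: [-0.346, -3.122, -0.002]
contact_force: [-0.1, 1.0, -4.3]
grip_width: 0.116
```

```bash
python3 - <<'E'
from h import *
for k in range(3):
  to(.5765,.0137,None,77.2);grab_frame('top')
f=snap('wrist','w9')
E
```

```text
clock 19.35 pos [0.5796 0.0138 0.0174] yaw 77.36 F [-0.08  1.   -4.26] -> tool mm [ 3.  -0.8 -0. ] turn 0.16
clock 19.4 pos [0.5796 0.0137 0.0174] yaw 77.36 F [ 0.18  1.8  -3.75] -> tool mm [ 3.  -0.6 -0. ] turn 0.16
clock 19.45 pos [0.5795 0.0134 0.0173] yaw 77.35 F [ 0.06  0.69 -3.9 ] -> tool mm [ 3.  -0.4  0. ] turn 0.15
```

Request:
{"name": "drive_tool", "arguments": {
  "targets": [
    [0,1,0.8,0],
    [0,2,0.8,0],
    [0,3,0.8,0],
    [0,4,0.8,0],
    [0,5,0.8,0]
  ]
}}

```text
clock: 20.05
ee_pos: [0.5811, 0.0173, 0.0172]
tool_rot: [0.348, 3.121, -0.0]
contact_force: [-0.4, -2.0, 1.1]
grip_width: 0.118
```

Request:
{"name": "drive_tool", "arguments": {
  "targets": [
    [0,1,0,0],
    [0,2,0,0],
    [0,3,0,0]
  ]
}}

```text
clock: 20.35
ee_pos: [0.5817, 0.0204, 0.0171]
tool_rot: [0.347, 3.121, -0.0]
contact_force: [-1.3, -3.8, 3.0]
grip_width: 0.114
```

Request:
{"name": "drive_tool", "arguments": {
  "targets": [
    [0,1,0,0],
    [0,2,0,0],
    [0,3,0,0]
  ]
}}

```text
clock: 20.65
ee_pos: [0.5823, 0.0233, 0.0171]
tool_rot: [0.347, 3.121, -0.0]
contact_force: [-0.7, -3.1, 2.9]
grip_width: 0.116
```

Request:
{"name": "drive_tool", "arguments": {
  "targets": [
    [0,1,0,0],
    [0,2,0,0],
    [0,2,0,0]
  ]
}}

```text
clock: 20.95
ee_pos: [0.5827, 0.0255, 0.0171]
tool_rot: [0.347, 3.122, 0.0]
contact_force: [-0.6, -3.3, 4.5]
grip_width: 0.113
```

Request:
{"name": "drive_tool", "arguments": {
  "targets": [
    [0,1,-0.5,0],
    [0,2,-0.5,0],
    [0,2,-0.5,0]
  ]
}}

```text
clock: 21.25
ee_pos: [0.5828, 0.0276, 0.0171]
tool_rot: [-0.347, -3.122, -0.001]
contact_force: [0.3, -1.7, 2.7]
grip_width: 0.115
```

Request:
{"name": "drive_tool", "arguments": {
  "targets": [
    [0,1,0,0],
    [0,2,0,0],
    [0,2,0,0]
  ]
}}

```text
clock: 21.55
ee_pos: [0.5831, 0.0296, 0.0171]
tool_rot: [-0.347, -3.122, -0.0]
contact_force: [0.4, -2.5, 1.8]
grip_width: 0.113
```

Request:
{"name": "drive_tool", "arguments": {
  "targets": [
    [0,1,0,0],
    [0,1.5,0,0],
    [0,1.5,0,0]
  ]
}}

```text
clock: 21.85
ee_pos: [0.5834, 0.0309, 0.0171]
tool_rot: [-0.347, -3.122, -0.0]
contact_force: [-0.6, -2.3, 2.5]
grip_width: 0.119
```

Request:
{"name": "drive_tool", "arguments": {
  "targets": [
    [0,1,-0.2,0],
    [0,1.5,-0.2,0],
    [0,1.5,-0.2,0]
  ]
}}

```text
clock: 22.15
ee_pos: [0.5835, 0.0318, 0.0171]
tool_rot: [-0.347, -3.122, 0.001]
contact_force: [-1.2, -4.1, 0.8]
grip_width: 0.117
```

Request:
{"name": "drive_tool", "arguments": {
  "targets": [
    [0,1,0,0],
    [0,1.5,0,0],
    [0,1.5,0,0]
  ]
}}

```text
clock: 22.45
ee_pos: [0.5832, 0.0319, 0.0171]
tool_rot: [-0.349, -3.121, 0.005]
contact_force: [-1.1, -7.2, 1.5]
grip_width: 0.116
```

Request:
{"name": "drive_tool", "arguments": {
  "targets": [
    [0,1,0,0],
    [0,1.5,0,0],
    [0,1.5,0,0]
  ]
}}

```text
clock: 22.75
ee_pos: [0.583, 0.032, 0.0171]
tool_rot: [-0.35, -3.12, 0.009]
contact_force: [-2.5, -11.0, 3.3]
grip_width: 0.116
```

Request:
{"name": "drive_tool", "arguments": {
  "targets": [
    [0,1,0,0],
    [0,1.5,0,0],
    [0,1.5,0,0]
  ]
}}

```text
clock: 23.05
ee_pos: [0.5828, 0.0321, 0.0171]
tool_rot: [-0.352, -3.119, 0.013]
contact_force: [-4.7, -13.6, 3.7]
grip_width: 0.113
```

Request:
{"name": "drive_tool", "arguments": {
  "targets": [
    [0,-1.5,0,0],
    [0,-3.2,0,0],
    [0,-3.2,0,0]
  ]
}}

```text
clock: 23.35
ee_pos: [0.5828, 0.0322, 0.0171]
tool_rot: [-0.349, -3.12, 0.003]
contact_force: [-3.0, -6.2, 3.2]
grip_width: 0.117
```

```bash
python3 - <<'E'
from h import *
u=np.array([.22,.975,0])
for k in range(4):
    f=snap('wrist','w10');s=read_state();print(s['clock'],'F',s['contact_force'].round(2),'u',(s['contact_force']@u).round(2),s['ft_torque'].round(2))
to(.5765,.0137,None,77.2)
E
```

```text
23.4 F [-3.49 -6.89  2.25] u -7.48 [-1.27  0.64 -0.12]
23.45 F [-3.07 -6.31  3.35] u -6.83 [-1.21  0.61 -0.15]
23.5 F [-3.07 -6.09  2.02] u -6.62 [-1.28  0.6  -0.1 ]
23.55 F [-2.16 -6.55  2.09] u -6.86 [-1.28  0.57 -0.07]
clock 23.55 pos [0.5828 0.0322 0.0171] yaw 77.24 F [-2.16 -6.55  2.09] -> tool mm [  2.1 -19.4   0.1] turn 0.04
```

Request:
{"name": "drive_tool", "arguments": {
  "targets": [
    [0,-0.7,0,0],
    [0,-0.7,0,0],
    [0,-0.7,0,0],
    [0,-0.7,0,0],
    [0,-0.7,0,0]
  ]
}}

```text
clock: 24.05
ee_pos: [0.5828, 0.0322, 0.0171]
tool_rot: [-0.348, -3.12, 0.002]
contact_force: [-2.7, -4.6, 2.4]
grip_width: 0.119
```

```bash
python3 - <<'E'
from h import *
u=np.array([.22,.975,0])
for k in range(8):
    f=snap('wrist','w11');s=read_state();print(s['clock'],'u',(s['contact_force']@u).round(2),'z',s['contact_force'][2].round(2),'Tz',s['ft_torque'][2].round(2))
i=cv2.imread('pics/w11.png')
g=cv2.cvtColor(i,cv2.COLOR_BGR2GRAY)
L=cv2.createLineSegmentDetector().detect(cv2.GaussianBlur(g,(3,3),0))[0].reshape(-1,4)
L=L[np.hypot(L[:,2]-L[:,0],L[:,3]-L[:,1])>40]
for l in L:
    P=onz(f,l.reshape(2,2),.014);Q=onz(f,l.reshape(2,2),.046)
    a=[np.degrees(np.arctan2(*(X[1]-X[0])[[1,0]]))%180 for X in(P,Q)]
    print(l.round(0),'deg@14/46',np.round(a,1),'bay u,v@46',[( (q-np.array([.5765,.0137,0]))[:2]@np.array([[.222,-.975],[.975,.222]])*1000).round(0).tolist() for q in Q])
E
```

```text
24.1 u -5.61 z 2.67 Tz -0.13
24.15 u -5.28 z 3.08 Tz -0.1
24.2 u -5.35 z 2.7 Tz -0.13
24.25 u -5.1 z 2.0 Tz -0.11
24.3 u -4.89 z 1.58 Tz -0.13
24.35 u -5.84 z 2.4 Tz -0.13
24.4 u -5.95 z 1.72 Tz -0.1
24.45 u -5.17 z 2.38 Tz -0.1
[477. 306. 512. 193.] deg@14/46 [167. 167.] bay u,v@46 [[171.0, -53.0], [171.0, 28.0]]
[183. 349. 145. 382.] deg@14/46 [124.5 124.5] bay u,v@46 [[-30.0, -87.0], [-61.0, -121.0]]
[388. 307. 468. 356.] deg@14/46 [42.5 42.5] bay u,v@46 [[107.0, -51.0], [178.0, -100.0]]
[362. 155. 284. 154.] deg@14/46 [76.8 76.8] bay u,v@46 [[77.0, 49.0], [36.0, 49.0]]
[149. 382. 185. 353.] deg@14/46 [123.5 123.5] bay u,v@46 [[-58.0, -121.0], [-28.0, -90.0]]
[418. 174. 425. 133.] deg@14/46 [166.8 166.8] bay u,v@46 [[110.0, 38.0], [110.0, 61.0]]
[349.  69. 251.  67.] deg@14/46 [76.7 76.7] bay u,v@46 [[67.0, 92.0], [18.0, 92.0]]
[405. 243. 415. 195.] deg@14/46 [166.4 166.4] bay u,v@46 [[110.0, -4.0], [110.0, 26.0]]
[495. 183. 463. 294.] deg@14/46 [166.7 166.7] bay u,v@46 [[158.0, 34.0], [157.0, -42.0]]
[424. 131. 364. 118.] deg@14/46 [66.6 66.6] bay u,v@46 [[110.0, 62.0], [76.0, 68
[... 515 characters left out ...]
5.0, -31.0]]
[438. 299. 450. 250.] deg@14/46 [167. 167.] bay u,v@46 [[140.0, -45.0], [140.0, -9.0]]
[451. 250. 471. 166.] deg@14/46 [166.7 166.7] bay u,v@46 [[140.0, -9.0], [141.0, 43.0]]
[221. 132. 223. 242.] deg@14/46 [166.6 166.6] bay u,v@46 [[3.0, 61.0], [2.0, -3.0]]
[219.  68. 220. 119.] deg@14/46 [166.9 166.9] bay u,v@46 [[3.0, 92.0], [3.0, 67.0]]
[473. 155. 481. 115.] deg@14/46 [166.8 166.8] bay u,v@46 [[140.0, 50.0], [141.0, 72.0]]
[147. 191. 119. 108.] deg@14/46 [179.9 179.9] bay u,v@46 [[-40.0, 29.0], [-50.0, 73.0]]
[232.  10. 244.  64.] deg@14/46 [0. 0.] bay u,v@46 [[10.0, 117.0], [15.0, 93.0]]
[328. 353. 363. 382.] deg@14/46 [31.2 31.2] bay u,v@46 [[71.0, -90.0], [101.0, -120.0]]
```

Request:
{"name": "drive_tool", "arguments": {
  "targets": [
    [0,0,0,0],
    [0,0,0,0],
    [0,0,0,0],
    [0,0,0,0],
    [0,0,0,0]
  ],
  "claw": -0.4
}}

```text
clock: 24.95
ee_pos: [0.5841, 0.0332, 0.0174]
tool_rot: [0.347, 3.122, 0.001]
contact_force: [-0.7, -0.7, -0.1]
grip_width: 0.303
```

Request:
{"name": "drive_tool", "arguments": {
  "targets": [
    [0,0,-6,0],
    [0,0,-15,0],
    [0,0,-28,0],
    [0,0,-45,0],
    [0,0,-60,0]
  ]
}}

```text
clock: 25.45
ee_pos: [0.5846, 0.0328, 0.0795]
tool_rot: [0.347, 3.121, 0.001]
contact_force: [0.1, 0.0, -1.0]
grip_width: 0.3
```

Request:
{"name": "drive_tool", "arguments": {
  "targets": [
    [0,-30,-40,0],
    [0,-60,-80,0],
    [0,-60,-80,0],
    [0,-60,-80,0],
    [0,-60,-80,0]
  ]
}}

```text
clock: 25.95
ee_pos: [0.5703, -0.0254, 0.1571]
tool_rot: [-0.347, -3.122, -0.0]
contact_force: [0.2, 1.5, -0.8]
grip_width: 0.297
```

```bash
python3 - <<'E'
from h import *
s=read_state();print(s['clock'],s['ee_pos'],s['contact_force'])
f=snap('wrist','w12');g=cv2.cvtColor(cv2.imread('pics/w12.png'),cv2.COLOR_BGR2GRAY)
A=np.array([[.222,-.975],[.975,.222]])
L=cv2.createLineSegmentDetector().detect(cv2.GaussianBlur(g,(3,3),0))[0].reshape(-1,4)
L=L[np.hypot(L[:,2]-L[:,0],L[:,3]-L[:,1])>25]
for l in L:
    P=[onz(f,l.reshape(2,2),z) for z in(.014,.046,.072)]
    a=np.degrees(np.arctan2(*(P[0][1]-P[0][0])[[1,0]]))%180
    if min(abs(a-77),abs(a-167))<6: print(l.round(0),a.round(1),[(((p[:,:2]-[.5765,.0137])@A)*1e3).round(0).tolist() for p in P])
E
```

```text
25.95 [ 0.57031803 -0.02539412  0.157123  ] [ 0.20345046  1.4988528  -0.82549965]
[234. 256. 228. 312.] 161.1 [[[-66.0, -115.0], [-76.0, -203.0]], [[-64.0, -96.0], [-72.0, -176.0]], [[-61.0, -80.0], [-69.0, -153.0]]]
[437. 214. 451. 146.] 166.9 [[[186.0, -58.0], [186.0, 27.0]], [[164.0, -45.0], [164.0, 32.0]], [[146.0, -34.0], [146.0, 36.0]]]
[328. 144. 322. 207.] 166.7 [[[42.0, 27.0], [41.0, -48.0]], [[34.0, 32.0], [33.0, -36.0]], [[27.0, 36.0], [27.0, -26.0]]]
[311. 206. 315. 146.] 166.7 [[[27.0, -47.0], [28.0, 25.0]], [[21.0, -34.0], [21.0, 30.0]], [[16.0, -24.0], [16.0, 35.0]]]
[292.  79. 291. 108.] 167.3 [[[-1.0, 95.0], [-1.0, 65.0]], [[-5.0, 93.0], [-5.0, 67.0]], [[-8.0, 92.0], [-8.0, 68.0]]]
[291. 116. 287. 168.] 165.6 [[[-1.0, 57.0], [-3.0, -1.0]], [[-5.0, 59.0], [-6.0, 7.0]], [[-8.0, 61.0], [-9.0, 13.0]]]
[426. 132. 458. 136.] 71.6 [[[153.0, 42.0], [194.0, 38.0]], [[134.0, 46.0], [171.0, 42.0]], [[119.0, 49.0], [152.0, 45.0]]]
[288. 171. 286. 212.] 167.1 [[[-2.0, -4.0], [-2.0, -55.0]], [[-5.0, 4.0], [-5.0, -42.0]], [[-8.0, 11.0], [-8.0, -31.0]]]
[356. 175. 361. 131.] 166.3 [
[... 3912 characters left out ...]
[[126.0, -119.0], [126.0, -78.0]], [[111.0, -101.0], [111.0, -64.0]]]
[461. 197. 472. 147.] 166.7 [[[213.0, -36.0], [213.0, 26.0]], [[188.0, -25.0], [189.0, 31.0]], [[168.0, -15.0], [168.0, 35.0]]]
[323. 241. 357. 241.] 76.8 [[[46.0, -94.0], [89.0, -95.0]], [[37.0, -77.0], [76.0, -77.0]], [[31.0, -63.0], [66.0, -64.0]]]
[234. 185. 197. 187.] 81.0 [[[-63.0, -21.0], [-107.0, -24.0]], [[-61.0, -12.0], [-100.0, -14.0]], [[-59.0, -4.0], [-95.0, -6.0]]]
[326.  45. 283.  48.] 81.7 [[[33.0, 129.0], [-11.0, 126.0]], [[26.0, 124.0], [-13.0, 121.0]], [[20.0, 120.0], [-16.0, 117.0]]]
[299.  17. 331.  15.] 81.4 [[[5.0, 155.0], [36.0, 157.0]], [[1.0, 147.0], [29.0, 149.0]], [[-3.0, 141.0], [23.0, 143.0]]]
```

```bash
python3 -c "
from cell import *
print(sign_off())"
```

```text
the job is handed in; nothing more can be done
None
```

The tray is docked on the raised plate against the end stop, and the job was handed in at about 26 s. The gripper was clear of everything.

**What I did**
- **At the step:** I took the leading bar, turned the tray about 6.5° square to the bay, and slid it to the step. I held it there for about 1.8 s at 6.5 N falling to 5.3 N.
- **Onto the step:** I backed off 11 mm and lifted only the leading edge, tipping it about 8° with the other end on the bench. I then advanced it over the step and let go short of the crossbar.
- **Home:** I took the trailing bar and pushed on, raising that end once the tray's weight was past the step. The tray came flat and reached the end stop, where I held it at about 5.3 N for about 1 s before letting go.

**Last checks (wrist picture, measured by line fitting)**
- **Square:** tray edges at 77.1° and 166.7°, bay edges at 76.8° and 166.7°.
- **Centred:** within about 2 mm of the middle of the bay.
- **Seated:** the leading end lines up with the stop face to about 1 mm, and the whole tray is on the plate.

**What went wrong or disagreed**
- **Push on the stop:** it briefly reached about 14.5 N, because I ran several pushes without checking between them. That is under 20 N but above the intended 5 N.
- **Fingertip position:** the first grasp closed on air above the bar. The real fingertips sit roughly 40 mm higher than the reported tool point, so I regrasped about 37 mm lower.
- **Bar height:** triangulating it from two views gave scattered results (45 to 107 mm). I used the stated 58 mm, which agreed with the measured bar lengths and spacing.
- **Other objects:** I kept clear of them but did not measure their positions again at the end. I had used all 12 picture views before the final contact, so the last checks are numerical only.

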